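# Shut the sliding cover of the wash bath

### The arm

A 6-joint arm with a two-finger parallel gripper is mounted at the origin on the work surface. World frame = base frame: x ahead of the robot, y to its left, z up, the work surface at z = 0. Lengths are in m, angles in degrees, forces in N, time in s.
With the tool pointing down it reaches from about 0.35 to 0.875 m from the base axis. Payload 4.2 kg.
Tool frame: the origin (TCP) lies between the finger pads; the fingertips stand 25 mm ahead of it and the grasp point (between the pads) lies 6 mm ahead of it (r.tips_ahead is the distance from the TCP to the fingertips, in m); z points along the fingers, y is the direction in which the jaws open and shut (so a half turn about z gives the same grasp; the last joint's range is limited). The gripper opens to 87 mm and grips with 3 to 60 N. Pads are 19 mm wide; open, the fingers measure 117 mm over their backs; the gripper's body (75 mm by 190 mm) begins 51 mm behind the grasp point.
Start: joints at [-50.157, 22.042, 0.453, 0, -68.411, -14.817], TCP at [0.264, -0.566, 0.248] pointing down, gripper open.
Joint ranges: [-179.83, 179.83], [-69.29, 118.12], [-61.27, 80.66], [-181.25, 117.63], [-171.15, -9.14], [-177.46, 177.46]. Speed limits (degrees/s): [159.86, 159.86, 180, 180, 180, 180].

### API

Orientations are given as a 3x3 rotation matrix whose columns are the frame's x, y, z axes.
In Python, from station import r, vision, finish_job gives the robot as it stands.
- The arm moves only by the shell command python3 -m jog 'ROWS'. ROWS is a JSON object of lists of equal length, an entry for each row: "rot": the turn, a rotation vector about the world's x, y, z in degrees, a list of three; "delta_pos": the shift along the world's x, y, z in mm, a list of three; "grip": the opening in per cent of the stroke, from 0 (shut) to 100 (fully open). A call has 1 to 10 rows; each row shifts and turns the commanded pose from where the row before left it; what a row does not reach is not made up. A row lasts 1/12 s, in which the tool goes at most 41.7 mm and 7.16 degrees, less where a joint would pass 70% of its speed; a pose out of reach is approached as far as the arm can. A call with a gripper value outside its range is refused whole. The fingers move at their own pace and stop on an object; the grip force is fixed at half the most. Time passes only in rows, so rows that do not move let the fingers close. It gives the time, the measured TCP pose, the force and the opening at its end, in the units of the state.
- r.sense(): the state, without advancing time (a new reading comes with each control period).
- vision.capture(name): name is "side" or "top" or "wrist"; returns a dict with "frame" (480x640x3 uint8, red, green, blue), "K" (3x3 intrinsics, pixels), "xyz" and "orientation" of the camera in the world. Camera axes: x right, y up, looking along -z (the intrinsics and any distortion apply to the point x, -y, -z); pixel columns grow to the right and rows downward; lengths in m; the calibration is good to about 2 mm. A picture is of the moment at which its call begins. There is no depth.
- finish_job(): hands the job in, once; it reports no verdict.
The state is a dict: "time_s": time; "joints": joint angles; "joint_velocities": joint speeds; "effort": joint torques, N m; "tcp_pos": TCP position; "ee_rot": TCP orientation; "wrist_force": force on the tool from outside, world axes, zero at the start; "moment": the same for the moment, N m; "gripper_width": opening from 0.0 (shut) to 1.0 (fully open).
Only numpy, scipy, OpenCV 4.12 (cv2) and the standard library are available. Lean on these libraries where they do the work, as an engineer would, in place of code of your own. Each camera call takes 0.05 s, during which the arm holds its last target. There are 200 camera calls.

### The job

The white wash bath has been left open: slide its flat steel cover along its track, away from the robot, until it is fully shut, both ends up against the far stop, and leave it lying there flat. The track is sticky and the cover wedges as soon as one end runs far ahead of the other, so work it along by its two upright posts, pushing them in turn a little at a time.

Things in the scene. Friction and masses are not known exactly. Their poses are not given: they have to be found in the camera images.
- bath: White wash bath, fixed, 340 x 370 x 165 mm; origin: centre of underside, x along the track to the shut end. Ledges 120 mm high; side walls at y = +-156 mm, with lips 135 mm high reaching in to y = +-138 mm. End stops (135 mm high) at x = -140 and +115 mm, so the posts are at x = +60 mm when shut. A fixed bridge, 140 to 165 mm high, y -50 to +50 mm, runs over the cover's middle along the whole bath.
- cover: Flat steel cover, 0.8 kg, 110 (x, along the track) x 300 x 8 mm, origin: centre of underside, 120 mm above the bench. 6 mm of side play lets it skew some 8 degrees either way (one post about 33 mm ahead); then it wedges, however hard it is pushed there, until the other post is pushed. Else 2 to 8 N move a post; the other post stays within some mm of where it is.
- left_post (a point): Centre of the top of the cover's left post, 115 mm to the left (+y) of the cover's centre: black upright round post, 20 mm in diameter, 45 mm tall, from 128 to 173 mm above the bench, halfway along the cover in x.
- right_post (a point): The same for the right post, 115 mm to the right (-y) of the cover's centre.

How it is judged:
By the outcome, as a careful person would: the job done as asked, in the order asked, and still so for the second after the job is handed in, with the robot touching nothing.
It also fails if it takes over 67 s, if anything falls off the work surface, if the arm or the gripper's body presses on something with over 40 N, if the wrist force passes 120 N, or if a joint passes its speed limit or range.

## Working session

There is one attempt and no reset: what is moved stays moved. The work goes in short steps, Python scripts to look and compute and a shell command to move; the robot and the scene stay as the last step left them, time stands still between calls to the robot, and variables do not carry over. Pictures are saved under pics/ and viewed, about 8 in all and at most 12, crops included, and the job is handed in when it is done.

```bash
mkdir -p pics; cat > h.py <<'E'
import numpy as np, cv2
from station import r, vision
def cap(n,f):
    d=vision.capture(n); cv2.imwrite('pics/'+f,d['frame'][:,:,::-1]); return d
def ray(d,u,v):
    K=np.array(d['K']); p=np.linalg.inv(K)@[u,v,1]
    R=np.array(d['orientation']); R=R.reshape(3,3)
    return np.array(d['xyz']), R@np.array([p[0],-p[1],-p[2]])
def plane(d,u,v,z):
    o,w=ray(d,u,v); return o+w*(z-o[2])/w[2]
E
python3 - <<'E'
from h import *
import pickle
a=cap('top','top1.png'); b=cap('side','side1.png')
pickle.dump((a,b),open('c1.pkl','wb'))
for d in(a,b): print(d['xyz'],d['orientation'],d['K'],d.keys())
print(r.sense())
E
```

```text
[0.4343416  0.0155864  0.76731038] [[-0.02388775  0.9883834  -0.15009206]
 [-0.9990407  -0.02911294 -0.03271261]
 [-0.03670222  0.14916665  0.98813069]] [[476.18678687   0.         319.07895778]
 [  0.         476.18678687 242.08391994]
 [  0.           0.           1.        ]] dict_keys(['frame', 'K', 'xyz', 'orientation'])
[ 0.30059102 -0.14626995  0.72817303] [[ 0.58299664  0.73365077 -0.34910093]
 [-0.81246012  0.52898927 -0.24511   ]
 [ 0.0048455   0.42652889  0.90446096]] [[440.80083925   0.         325.40064459]
 [  0.         440.80083925 241.77916906]
 [  0.           0.           1.        ]] dict_keys(['frame', 'K', 'xyz', 'orientation'])
{'time_s': 0.1, 'joints': array([-5.01570524e+01,  2.20857887e+01,  3.88284057e-01, -2.55327244e-02,
       -6.84105353e+01, -1.48166371e+01]), 'joint_velocities': array([ 0.06886164, -0.05353325,  0.18397617,  0.04311558,  0.00693353,
       -0.03883971]), 'effort': array([-2.91528513e-04, -3.91689885e+01,  1.87933445e+01,  4.23196033e+00,
        1.34052633e-02, -8.28487146e-05]), 'tcp_pos': array([ 0.26421293, -0.56587362,  0.24657897]), 'ee_rot': array([[-9.06183105e-01, -4.22884604e-01, -8.89935608e-04],
       [-4.22885532e-01,  9.06181489e-01,  1.71326239e-03],
       [ 8.19308887e-05,  1.92887032e-03, -9.99998136e-01]]), 'wrist_force': array([ 0.80284537, -0.18622645,  0.99667493]), 'moment': array([-0.00225601,  0.00749417, -0.03624389]), 'gripper_width': 1.0005804669096012}
```

View pics/top1.png

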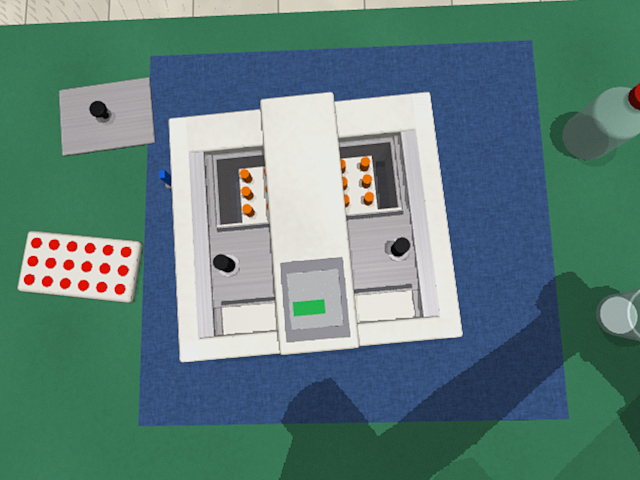

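View pics/side1.png

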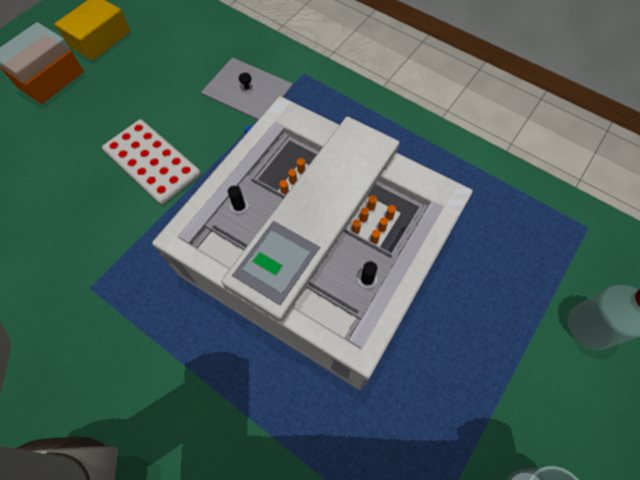

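The top view shows the bath with far-rim corners near (170,118) and (430,93), and near-rim corners near (462,336) and (181,360). The posts are near (223,263) on the left and (400,247) on the right. The separate plate at (105,115) is a decoy. The side view shows the same posts near (236,198) and (369,272).

```bash
python3 - <<'E'
from h import *
import pickle
a,b=pickle.load(open('c1.pkl','rb'))
def blobs(d,rois):
    out=[]
    for (u,v) in rois:
        m=np.zeros((480,640),np.uint8); s=22
        m[v-s:v+s,u-s:u+s]=(d['frame'][v-s:v+s,u-s:u+s].max(2)<48)
        n,l,st,c=cv2.connectedComponentsWithStats(m); i=1+st[1:,4].argmax()
        ys,xs=np.nonzero(l==i); p=np.c_[xs,ys].astype(float)
        w=np.linalg.eigh(np.cov(p.T)); print(st[i],c[i],w[1][:,1],w[0]**.5); out.append(c[i])
    return out
A=blobs(a,[(223,263),(400,247)]);B=blobs(b,[(236,198),(369,272)])
for p,q in zip(A,B):
    o1,w1=ray(a,*p);o2,w2=ray(b,*q)
    t=np.linalg.lstsq(np.c_[w1,-w2],o2-o1,rcond=None)[0]
    print('centroid tri',o1+t[0]*w1,o2+t[1]*w2, 'plane .15',plane(a,*p,.15),plane(b,*q,.15))
print('rim', [plane(a,*p,.135).round(3) for p in[(170,118),(430,93),(462,336),(181,360)]])
print('bridge', [plane(a,*p,.165).round(3) for p in[(261,99),(334,93),(358,346),(282,355)]])
E
```

```text
[213 255  22  17 270] [223.71111111 263.01851852] [-0.91485217 -0.40378894] [3.75755954 5.75790868]
[391 238  19  18 245] [399.82040816 246.68571429] [-0.7309029   0.68248146] [3.76671041 5.21544042]
[228 186  17  24 273] [236.08058608 197.61172161] [0.3242735  0.94596337] [3.31268567 6.70331692]
[361 262  16  23 266] [368.41729323 272.79699248] [-0.25206119  0.9677113 ] [3.51976803 6.09877649]
centroid tri [0.50345662 0.16078024 0.15487526] [0.50291242 0.16121675 0.15491733] plane .15 [0.50400681 0.16193604 0.15      ] [0.50464792 0.16385434 0.15      ]
centroid tri [ 0.51803919 -0.068057    0.15667512] [ 0.51747783 -0.0675617   0.15653033] plane .15 [ 0.51895413 -0.06897135  0.15      ] [ 0.5199555  -0.06666255  0.15      ]
rim [array([0.714, 0.243, 0.135]), array([ 0.737, -0.124,  0.135]), array([ 0.402, -0.145,  0.135]), array([0.38 , 0.221, 0.135])]
bridge [array([0.723, 0.109, 0.165]), array([0.728, 0.011, 0.165]), array([ 0.395, -0.009,  0.165]), array([0.386, 0.085, 0.165])]
```

```bash
python3 - <<'E'
import cv2
a=cv2.imread('pics/top1.png')[80:370,160:470]
cv2.imwrite('pics/z1.png',cv2.resize(a,None,fx=2,fy=2,interpolation=cv2.INTER_CUBIC))
E
```

```text
(no output)
```

View pics/z1.png

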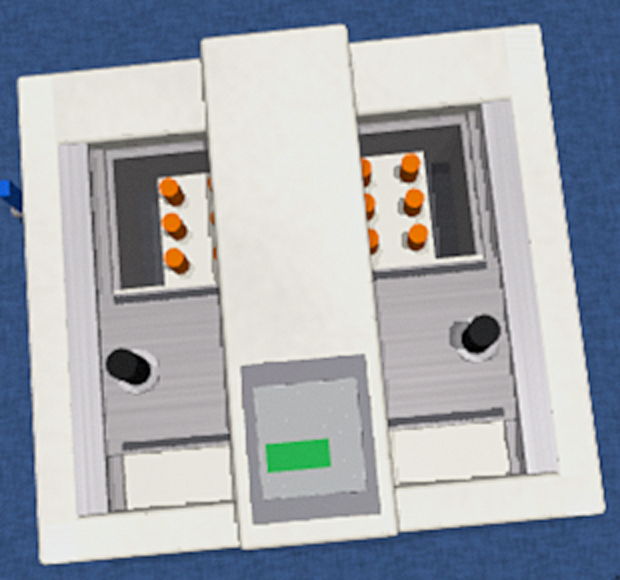

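Post triangulation checks out: the heights are mid-post and the separation is 229.5 mm. The bath's yaw is about 3.6°, its centre is at (0.558, 0.049), and both posts are at bath x ≈ -47, so each has about 107 mm to go. First I go up and over to a point behind the right post, with the jaws shut and set across the track.

```bash
python3 -m jog '{"delta_pos":[[0,0,40],[0,0,40],[16,37,0],[16,37,0],[16,37,0],[16,37,0],[16,37,0],[16,37,0],[16,37,0],[16,37,0]],"rot":[[0,0,-7],[0,0,-7],[0,0,-7],[0,0,0],[0,0,0],[0,0,0],[0,0,0],[0,0,0],[0,0,0],[0,0,0]],"grip":[0,0,0,0,0,0,0,0,0,0]}'
```

```text
time_s: 0.93
tcp_pos: [0.3924, -0.2685, 0.3273]
ee_rot: [[-0.998, -0.07, -0.0], [-0.07, 0.998, 0.0], [0.0, 0.0, -1.0]]
wrist_force: [0.9, 0.3, -0.9]
gripper_width: 0.322
```

```bash
python3 -m jog '{"delta_pos":[[15,33,0],[15,33,0],[15,33,0],[15,33,0],[14,33,0],[14,33,-20],[0,0,-40],[0,0,-40],[0,0,-20],[0,0,0]],"rot":[[0,0,0],[0,0,0],[0,0,0],[0,0,0],[0,0,0],[0,0,0],[0,0,0],[0,0,0],[0,0,0],[0,0,0]],"grip":[0,0,0,0,0,0,0,0,0,0]}'; python3 - <<'E'
from h import *
cap('side','side2.png')
E
```

```text
time_s: 1.77
tcp_pos: [0.4768, -0.0722, 0.2023]
ee_rot: [[-0.997, -0.07, -0.012], [-0.07, 0.998, -0.0], [0.012, 0.0, -1.0]]
wrist_force: [0.4, 0.5, -0.5]
gripper_width: 0.005
```

View pics/side2.png

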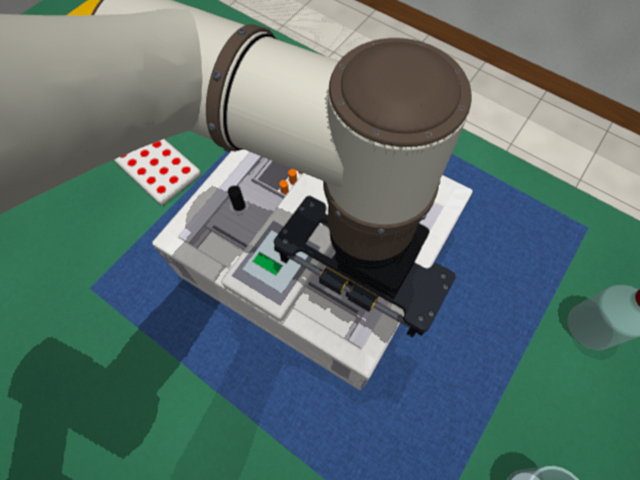

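The view shows the gripper hovering behind the right post, clear of the bridge, with the left post at (236,198) free. Now I lower it and push the right post about 20 mm.

```bash
python3 -m jog '{"delta_pos":[[0,1,-20],[0,1,-17],[8,0.5,0],[7,0.5,0],[5,0.3,0],[5,0.3,0],[5,0.3,0],[5,0.3,0],[5,0.3,0],[0,0,0]],"rot":[[0,0,0],[0,0,0],[0,0,0],[0,0,0],[0,0,0],[0,0,0],[0,0,0],[0,0,0],[0,0,0],[0,0,0]],"grip":[0,0,0,0,0,0,0,0,0,0]}'; python3 - <<'E'
from h import *
cap('wrist','w1.png')
E
```

```text
time_s: 2.65
tcp_pos: [0.5217, -0.0679, 0.1708]
ee_rot: [[-0.997, -0.071, 0.002], [-0.071, 0.997, 0.0], [-0.002, -0.0, -1.0]]
wrist_force: [-0.6, 0.7, -0.3]
gripper_width: 0.007
```

View pics/w1.png

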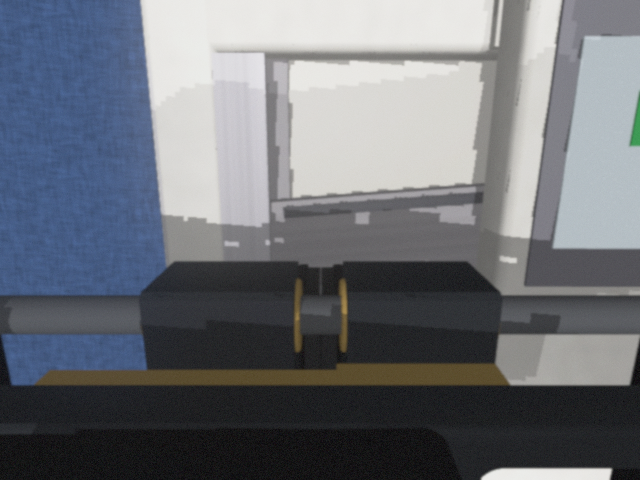

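The wrist view shows the cover's near edge skewed about 5°, with the right end ahead, so the push worked. Now the left post.

```bash
python3 -m jog '{"delta_pos":[[-5,0,20],[-5,0,25],[-7,38,0],[-7,38,0],[-7,38,0],[-7,38,0],[-7,38,0],[-7,38,0],[0,0,-20],[0,0,-26]],"rot":[[0,0,0],[0,0,0],[0,0,0],[0,0,0],[0,0,0],[0,0,0],[0,0,0],[0,0,0],[0,0,0],[0,0,0]],"grip":[0,0,0,0,0,0,0,0,0,0]}'
```

```text
time_s: 3.53
tcp_pos: [0.4706, 0.1643, 0.1716]
ee_rot: [[-0.997, -0.076, 0.009], [-0.076, 0.997, 0.006], [-0.009, 0.005, -1.0]]
wrist_force: [-0.0, 0.7, -0.1]
gripper_width: 0.008
```

```bash
python3 -m jog '{"delta_pos":[[7,0,0],[7,0,0],[5,0.3,0],[5,0.3,0],[5,0.3,0],[5,0.3,0],[5,0.3,0],[5,0.3,0],[5,0.3,0],[0,0,0]],"rot":[[0,0,0],[0,0,0],[0,0,0],[0,0,0],[0,0,0],[0,0,0],[0,0,0],[0,0,0],[0,0,0],[0,0,0]],"grip":[0,0,0,0,0,0,0,0,0,0]}'; python3 - <<'E'
from h import *
a=cap('top','t2.png'); b=cap('side','s2.png')
cv2.imwrite('pics/m2.png',cv2.resize(np.hstack([a['frame'][80:370,160:470],b['frame'][90:380,140:480]]),None,fx=1.2,fy=1.2)[:,:,::-1])
E
```

```text
time_s: 4.37
tcp_pos: [0.5187, 0.1622, 0.1697]
ee_rot: [[-0.998, -0.071, 0.001], [-0.071, 0.998, 0.0], [-0.001, -0.0, -1.0]]
wrist_force: [-1.6, -1.0, 0.4]
gripper_width: 0.005
```

View pics/m2.png

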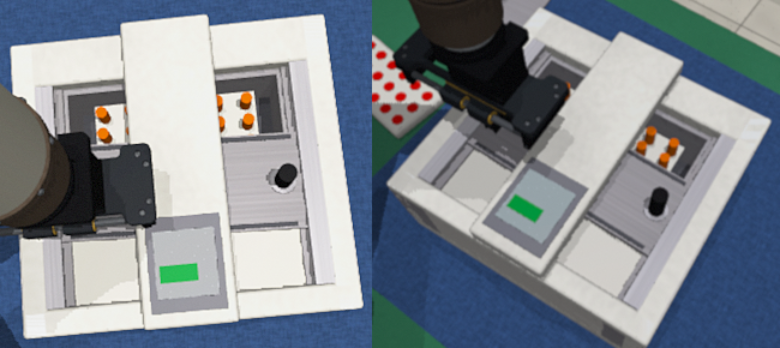

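Both pictures show the right post free at about (285,177) in the left crop, well advanced, with the gripper at the left post. I measure the right post.

```bash
cat >> h.py <<'E'
def post(d,u,v,s=22):
    m=np.zeros((480,640),np.uint8)
    m[v-s:v+s,u-s:u+s]=(d['frame'][v-s:v+s,u-s:u+s].max(2)<48)
    n,l,st,c=cv2.connectedComponentsWithStats(m); i=1+st[1:,4].argmax()
    print(st[i]); return c[i]
def bath(p):
    t=np.radians(3.65); d=np.array(p)[:2]-[.558,.049]
    return (d@[np.cos(t),np.sin(t)]*1e3).round(1),(d@[-np.sin(t),np.cos(t)]*1e3).round(1)
E
python3 - <<'E'
from h import *
for n,u,v in(('top',398,228),('side',380,258)):
    d=vision.capture(n); p=plane(d,*post(d,u,v),.1555); print(p,bath(p))
E
```

```text
[389 217  18  19 254]
[ 0.54529169 -0.06666029  0.1555    ] (np.float64(-20.0), np.float64(-114.6))
[371 247  15  23 260]
[ 0.54465227 -0.06595262  0.1555    ] (np.float64(-20.6), np.float64(-113.9))
```

```bash
python3 -m jog '{"delta_pos":[[-5,0,20],[-4,0,25],[0,-38,0],[0,-38,0],[0,-38,0],[0,-38,0],[0,-38,0],[0,-38,0],[0,0,-20],[0,0,-25]],"rot":[[0,0,0],[0,0,0],[0,0,0],[0,0,0],[0,0,0],[0,0,0],[0,0,0],[0,0,0],[0,0,0],[0,0,0]],"grip":[0,0,0,0,0,0,0,0,0,0]}' && python3 -m jog '{"delta_pos":[[8,0.5,0],[7,0.5,0],[5,0.3,0],[5,0.3,0],[5,0.3,0],[5,0.3,0],[5,0.3,0],[4,0.3,0],[0,0,0]],"rot":[[0,0,0],[0,0,0],[0,0,0],[0,0,0],[0,0,0],[0,0,0],[0,0,0],[0,0,0],[0,0,0]],"grip":[0,0,0,0,0,0,0,0,0]}'
```

```text
time_s: 5.4
tcp_pos: [0.5104, -0.0678, 0.1714]
ee_rot: [[-0.998, -0.067, 0.008], [-0.067, 0.998, 0.001], [-0.008, 0.0, -1.0]]
wrist_force: [0.4, 0.9, -1.0]
gripper_width: 0.002
time_s: 6.15
tcp_pos: [0.5536, -0.0629, 0.1699]
ee_rot: [[-0.997, -0.071, 0.002], [-0.071, 0.997, -0.0], [-0.002, -0.0, -1.0]]
wrist_force: [-0.1, 0.3, 1.3]
gripper_width: 0.002
```

```bash
python3 -m jog '{"delta_pos":[[-5,0,20],[-5,0,25],[-7,38,0],[-7,38,0],[-7,38,0],[-7,38,0],[-7,38,0],[-7,38,0],[0,0,-20],[0,0,-25]],"rot":[[0,0,0],[0,0,0],[0,0,0],[0,0,0],[0,0,0],[0,0,0],[0,0,0],[0,0,0],[0,0,0],[0,0,0]],"grip":[0,0,0,0,0,0,0,0,0,0]}' && python3 -m jog '{"delta_pos":[[8,0.2,0],[8,0.2,0],[6,0.3,0],[6,0.3,0],[6,0.3,0],[6,0.3,0],[6,0.3,0],[6,0.3,0],[6,0.3,0],[0,0,0]],"rot":[[0,0,0],[0,0,0],[0,0,0],[0,0,0],[0,0,0],[0,0,0],[0,0,0],[0,0,0],[0,0,0],[0,0,0]],"grip":[0,0,0,0,0,0,0,0,0,0]}'; python3 - <<'E'
from h import *
for n,u,v in(('top',396,207),('side',390,243)):
    d=cap(n,n+'3.png'); p=plane(d,*post(d,u,v),.1555); print(p,bath(p))
print(bath(r.sense()['tcp_pos']))
E
```

```text
time_s: 6.98
tcp_pos: [0.5026, 0.1692, 0.1718]
ee_rot: [[-0.997, -0.076, 0.009], [-0.076, 0.997, 0.006], [-0.009, 0.005, -1.0]]
wrist_force: [-0.6, 0.1, -0.9]
gripper_width: 0.003
time_s: 7.82
tcp_pos: [0.56, 0.1675, 0.1696]
ee_rot: [[-0.998, -0.071, 0.002], [-0.071, 0.998, 0.0], [-0.002, 0.0, -1.0]]
wrist_force: [0.6, -0.9, 0.0]
gripper_width: 0.005
[387 191  18  21 266]
[ 0.57890086 -0.06503768  0.1555    ] (np.float64(13.6), np.float64(-115.1))
[382 229  16  23 262]
[ 0.5782709  -0.06423431  0.1555    ] (np.float64(13.0), np.float64(-114.3))
(np.float64(9.1), np.float64(118.4))
```

```bash
python3 -m jog '{"delta_pos":[[-5,0,20],[-5,0,25],[-1,-38,0],[-1,-38,0],[-1,-38,0],[-1,-38,0],[-1,-38,0],[-1,-38,0],[0,-3,-20],[0,0,-25]],"rot":[[0,0,0],[0,0,0],[0,0,0],[0,0,0],[0,0,0],[0,0,0],[0,0,0],[0,0,0],[0,0,0],[0,0,0]],"grip":[0,0,0,0,0,0,0,0,0,0]}' && python3 -m jog '{"delta_pos":[[8,0.5,0],[7,0.5,0],[6,0.3,0],[6,0.3,0],[6,0.3,0],[6,0.3,0],[6,0.3,0],[5,0.3,0],[0,0,0]],"rot":[[0,0,0],[0,0,0],[0,0,0],[0,0,0],[0,0,0],[0,0,0],[0,0,0],[0,0,0],[0,0,0]],"grip":[0,0,0,0,0,0,0,0,0]}'
```

```text
time_s: 8.75
tcp_pos: [0.5445, -0.0658, 0.1716]
ee_rot: [[-0.998, -0.068, 0.009], [-0.068, 0.998, 0.0], [-0.009, -0.0, -1.0]]
wrist_force: [0.6, 0.2, -0.7]
gripper_width: 0.003
time_s: 9.5
tcp_pos: [0.5939, -0.0606, 0.17]
ee_rot: [[-0.997, -0.071, 0.002], [-0.071, 0.997, -0.0], [-0.002, -0.0, -1.0]]
wrist_force: [0.1, 0.9, 0.1]
gripper_width: 0.006
```

```bash
python3 -m jog '{"delta_pos":[[-5,0,20],[-5,0,25],[-7,38,0],[-7,38,0],[-6,38,0],[-6,38,0],[-6,38,0],[-6,38,0],[0,0,-20],[0,0,-25]],"rot":[[0,0,0],[0,0,0],[0,0,0],[0,0,0],[0,0,0],[0,0,0],[0,0,0],[0,0,0],[0,0,0],[0,0,0]],"grip":[0,0,0,0,0,0,0,0,0,0]}' && python3 -m jog '{"delta_pos":[[8,0.2,0],[6,0.2,0],[5,0.3,0],[5,0.3,0],[5,0.3,0],[5,0.3,0],[5,0.3,0],[3,0.3,0],[0,0,0]],"rot":[[0,0,0],[0,0,0],[0,0,0],[0,0,0],[0,0,0],[0,0,0],[0,0,0],[0,0,0],[0,0,0]],"grip":[0,0,0,0,0,0,0,0,0]}'; python3 - <<'E'
from h import *
for n,u,v in(('top',394,182),('side',402,226)):
    d=cap(n,n+'4.png'); p=plane(d,*post(d,u,v),.1555); print(p,bath(p))
print(bath(r.sense()['tcp_pos']))
E
```

```text
time_s: 10.33
tcp_pos: [0.5467, 0.1714, 0.1719]
ee_rot: [[-0.997, -0.076, 0.009], [-0.076, 0.997, 0.005], [-0.01, 0.005, -1.0]]
wrist_force: [0.5, 0.6, -0.8]
gripper_width: 0.005
time_s: 11.08
tcp_pos: [0.5873, 0.1693, 0.1698]
ee_rot: [[-0.998, -0.07, 0.001], [-0.07, 0.998, -0.0], [-0.001, -0.0, -1.0]]
wrist_force: [-2.1, -0.0, 0.2]
gripper_width: 0.006
[384 162  17  23 283]
[ 0.61682238 -0.06228406  0.1555    ] (np.float64(51.6), np.float64(-114.8))
[394 209  17  23 263]
[ 0.61617411 -0.06142883  0.1555    ] (np.float64(51.0), np.float64(-113.9))
(np.float64(36.8), np.float64(118.4))
```

```bash
python3 -m jog '{"delta_pos":[[-5,0,20],[-4,0,25],[1,-38,0],[1,-38,0],[1,-38,0],[1,-38,0],[1,-38,0],[1,-38,0],[0,-2,-20],[0,0,-25]],"rot":[[0,0,0],[0,0,0],[0,0,0],[0,0,0],[0,0,0],[0,0,0],[0,0,0],[0,0,0],[0,0,0],[0,0,0]],"grip":[0,0,0,0,0,0,0,0,0,0]}' && python3 -m jog '{"delta_pos":[[6,0.5,0],[6,0.5,0],[4,0.3,0],[2,0,0],[2,0,0],[0,0,0]],"rot":[[0,0,0],[0,0,0],[0,0,0],[0,0,0],[0,0,0],[0,0,0]],"grip":[0,0,0,0,0,0]}'; python3 -m jog '{"delta_pos":[[1,0,0],[1,0,0],[0,0,0]],"rot":[[0,0,0],[0,0,0],[0,0,0]],"grip":[0,0,0]}'
```

```text
time_s: 12.02
tcp_pos: [0.5858, -0.0629, 0.1717]
ee_rot: [[-0.998, -0.068, 0.009], [-0.068, 0.998, 0.0], [-0.009, -0.0, -1.0]]
wrist_force: [0.5, 0.4, -0.2]
gripper_width: 0.012
time_s: 12.52
tcp_pos: [0.6039, -0.0587, 0.1704]
ee_rot: [[-0.997, -0.072, 0.001], [-0.072, 0.997, 0.0], [-0.001, 0.0, -1.0]]
wrist_force: [-1.9, 0.9, 0.5]
gripper_width: 0.008
time_s: 12.77
tcp_pos: [0.6053, -0.0592, 0.17]
ee_rot: [[-0.997, -0.071, 0.0], [-0.071, 0.997, -0.0], [-0.0, -0.0, -1.0]]
wrist_force: [-3.4, -0.5, 1.3]
gripper_width: 0.007
```

```bash
for i in 1 2 3 4; do :; done; python3 -m jog '{"delta_pos":[[1,0,0],[0,0,0]],"rot":[[0,0,0],[0,0,0]],"grip":[0,0]}';python3 -m jog '{"delta_pos":[[1,0,0],[0,0,0]],"rot":[[0,0,0],[0,0,0]],"grip":[0,0]}';python3 -m jog '{"delta_pos":[[1,0,0],[0,0,0]],"rot":[[0,0,0],[0,0,0]],"grip":[0,0]}'
```

```text
time_s: 12.93
tcp_pos: [0.6059, -0.0594, 0.1697]
ee_rot: [[-0.997, -0.071, -0.001], [-0.071, 0.997, -0.0], [0.001, -0.0, -1.0]]
wrist_force: [-5.1, -0.7, 1.9]
gripper_width: 0.006
time_s: 13.1
tcp_pos: [0.606, -0.0596, 0.1694]
ee_rot: [[-0.998, -0.07, -0.003], [-0.07, 0.998, -0.0], [0.003, -0.0, -1.0]]
wrist_force: [-5.8, -0.5, 4.1]
gripper_width: 0.006
time_s: 13.27
tcp_pos: [0.6062, -0.0597, 0.1692]
ee_rot: [[-0.998, -0.07, -0.006], [-0.07, 0.998, -0.001], [0.006, -0.0, -1.0]]
wrist_force: [-8.8, -0.1, 3.9]
gripper_width: 0.002
```

```bash
python3 -m jog '{"delta_pos":[[2,0,0],[0,0,0]],"rot":[[0,0,0],[0,0,0]],"grip":[0,0]}';python3 -m jog '{"delta_pos":[[2,0,0],[0,0,0]],"rot":[[0,0,0],[0,0,0]],"grip":[0,0]}'
```

```text
time_s: 13.43
tcp_pos: [0.6065, -0.0602, 0.1689]
ee_rot: [[-0.998, -0.07, -0.01], [-0.07, 0.998, -0.001], [0.01, -0.001, -1.0]]
wrist_force: [-11.7, -0.4, 5.2]
gripper_width: 0.003
time_s: 13.6
tcp_pos: [0.6069, -0.0606, 0.1685]
ee_rot: [[-0.997, -0.069, -0.014], [-0.069, 0.998, -0.002], [0.014, -0.001, -1.0]]
wrist_force: [-14.2, -2.1, 5.9]
gripper_width: 0.008
```

Right end is firm on the stop (14 N, no movement). Now the left.

```bash
python3 -m jog '{"delta_pos":[[-14,0,0],[-2,0,25],[-3,0,20],[-3,38,0],[-3,38,0],[-3,38,0],[-3,38,0],[-3,38,0],[-3,39,0],[0,0,-20]],"rot":[[0,0,0],[0,0,0],[0,0,0],[0,0,0],[0,0,0],[0,0,0],[0,0,0],[0,0,0],[0,0,0],[0,0,0]],"grip":[0,0,0,0,0,0,0,0,0,0]}' && python3 -m jog '{"delta_pos":[[0,0,-25],[0,0,0],[5,0,0],[4,0,0],[2,0,0],[2,0,0],[0,0,0]],"rot":[[0,0,0],[0,0,0],[0,0,0],[0,0,0],[0,0,0],[0,0,0],[0,0,0]],"grip":[0,0,0,0,0,0,0]}'
```

```text
time_s: 14.43
tcp_pos: [0.5792, 0.1774, 0.1989]
ee_rot: [[-0.997, -0.078, 0.014], [-0.078, 0.997, 0.007], [-0.015, 0.006, -1.0]]
wrist_force: [0.6, -1.2, 1.4]
gripper_width: 0.004
time_s: 15.02
tcp_pos: [0.5888, 0.1693, 0.1704]
ee_rot: [[-0.998, -0.07, 0.001], [-0.07, 0.998, 0.0], [-0.001, 0.0, -1.0]]
wrist_force: [-1.3, -1.4, 1.1]
gripper_width: 0.006
```

```bash
python3 -m jog '{"delta_pos":[[2,0,0],[2,0,0],[0,0,0]],"rot":[[0,0,0],[0,0,0],[0,0,0]],"grip":[0,0,0]}';python3 -m jog '{"delta_pos":[[2,0,0],[0,0,0]],"rot":[[0,0,0],[0,0,0]],"grip":[0,0]}';python3 -m jog '{"delta_pos":[[2,0,0],[0,0,0]],"rot":[[0,0,0],[0,0,0]],"grip":[0,0]}';python3 -m jog '{"delta_pos":[[2,0,0],[0,0,0]],"rot":[[0,0,0],[0,0,0]],"grip":[0,0]}'
```

```text
time_s: 15.27
tcp_pos: [0.5909, 0.1688, 0.1694]
ee_rot: [[-0.998, -0.07, -0.004], [-0.07, 0.998, -0.002], [0.004, -0.002, -1.0]]
wrist_force: [-6.3, -2.1, 2.9]
gripper_width: 0.005
time_s: 15.43
tcp_pos: [0.5914, 0.1682, 0.169]
ee_rot: [[-0.998, -0.07, -0.008], [-0.07, 0.998, -0.003], [0.008, -0.003, -1.0]]
wrist_force: [-8.6, -0.9, 4.3]
gripper_width: 0.008
time_s: 15.6
tcp_pos: [0.5918, 0.1677, 0.1686]
ee_rot: [[-0.998, -0.07, -0.012], [-0.069, 0.998, -0.005], [0.012, -0.004, -1.0]]
wrist_force: [-12.8, -2.2, 6.1]
gripper_width: 0.005
time_s: 15.77
tcp_pos: [0.592, 0.1675, 0.1684]
ee_rot: [[-0.997, -0.069, -0.016], [-0.069, 0.998, -0.006], [0.016, -0.004, -1.0]]
wrist_force: [-16.4, -1.0, 7.5]
gripper_width: 0.007
```

```bash
python3 -m jog '{"delta_pos":[[-14,0,0],[-2,0,38],[0,0,40],[0,0,40],[-10,38,0],[-10,38,0],[-15,38,0],[-15,38,0],[-20,35,0],[-20,35,0]],"rot":[[0,0,0],[0,0,0],[0,0,0],[0,0,0],[0,0,0],[0,0,0],[0,0,0],[0,0,0],[0,0,0],[0,0,0]],"grip":[0,0,0,0,0,0,0,0,0,0]}' ; python3 - <<'E'
from h import *
a=cap('top','t5.png'); b=cap('side','s5.png')
for d,u,v in((a,393,176),(b,406,221),(a,219,194),(b,284,140)):
    p=plane(d,*post(d,u,v),.1555); print(p,bath(p))
cv2.imwrite('pics/m5.png',cv2.resize(np.hstack([a['frame'][80:370,160:470],b['frame'][90:380,140:480]]),None,fx=1.2,fy=1.2)[:,:,::-1])
E
```

```text
time_s: 16.6
tcp_pos: [0.4921, 0.3939, 0.288]
ee_rot: [[-0.998, -0.071, 0.002], [-0.071, 0.998, 0.002], [-0.002, 0.002, -1.0]]
wrist_force: [1.1, 0.0, 0.2]
gripper_width: 0.006
[382 155  18  23 288]
[ 0.62591777 -0.06125016  0.1555    ] (np.float64(60.8), np.float64(-114.4))
[396 204  17  24 270]
[ 0.62509753 -0.06041874  0.1555    ] (np.float64(60.0), np.float64(-113.5))
[209 173  21  22 309]
[0.6103092  0.16750987 0.1555    ] (np.float64(59.7), np.float64(114.9))
[270 137  14  25 256]
[0.60919898 0.16757016 0.1555    ] (np.float64(58.6), np.float64(115.1))
```

View pics/m5.png

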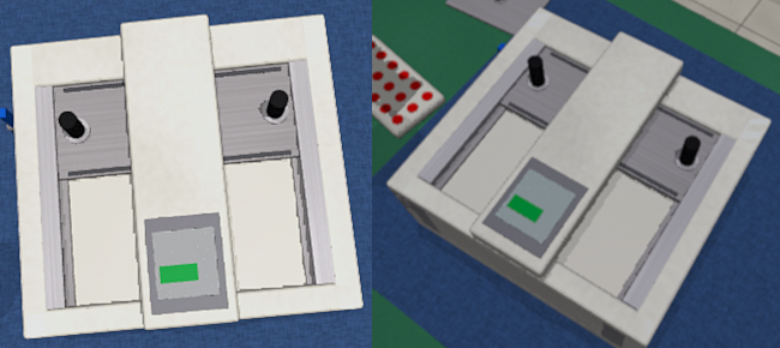

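The view shows both ends of the cover at the far end, lying flat and square (posts at (72,125) and (277,105) in the left crop), with the gripper clear. I measure the right post at bath x = 60.4 mm and the left at 59.2 mm, against a target of 60.

```bash
python3 -c "
from station import finish_job; print(finish_job())"
```

```text
the job is handed in; nothing more can be done
None
```

The cover is shut: I pushed the two posts in turn, seven pushes in all, until both ends were firm against the far stop. I then backed the arm off and handed the job in at about 16.7 s.

- **Stop contact:** at the end of the push on each post, the force rose to 14 N (right) and 16 N (left) with almost no movement. Those were the highest forces in any of the readings.
- **Final position:** averaged over two views, the right post is at bath x ≈ 60.4 mm and the left at ≈ 59.2 mm, against 60 mm when shut. The roughly 1 mm difference is within the 2 mm calibration error. The gripper positions at contact, 41.0 mm and 41.5 mm along the track, also agree.
- **Final view:** the cover looks flat and square with the gripper clear. No check failed. I did not push the right post again after seating the left, but the last view still shows it at the stop.

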